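Bleed the purge-gas valve by its override lever

ROBOT

A 6-joint arm with a two-finger parallel gripper is mounted at the origin on a cart in front of the work surface, level with it; the furniture and walls round the work are solid. World frame = base frame: x ahead of the robot, y to its left, z up, the work surface at z = 0. Lengths are in m, angles in degrees, forces in N, time in s.
With the tool pointing down it reaches from about 0.4 to 0.825 m from the base axis. Payload 7 kg.
Tool frame: the origin (TCP) lies on the front face of the gripper's body, between the roots of the fingers; the fingertips stand 66 mm ahead of it and the grasp point (between the pads) lies 47 mm ahead of it (ctrl.grasp_offset is the z of the grasp point in the tool frame, in m); z points along the fingers, y is the direction in which the jaws open and shut (so a half turn about z gives the same grasp; the last joint's range is limited). The gripper opens to 88 mm and grips with 3 to 60 N. Pads are 19 mm wide; open, the fingers measure 130 mm over their backs; the gripper's body (78 mm by 193 mm) begins 47 mm behind the grasp point.
Start: joints at [-57.29, 20.546, 0.682, 0, -70.136, -16.507], TCP at [0.188, -0.648, 0.292] pointing down, gripper open.
Joint ranges: [-176.03, 176.03], [-82.01, 121.73], [-58.28, 71.71], [-173.87, 95.51], [-174.79, -0.11], [-173.66, 173.66]. Speed limits (degrees/s): [136.94, 136.94, 172.46, 180, 180, 180].

INTERFACE

Orientations are given as [roll, pitch, yaw] about the fixed x, y, z axes, in that order (R = Rz(yaw) Ry(pitch) Rx(roll)).
In Python, from plant import ctrl gives the robot as it stands.
- The arm moves only by the shell command python3 -m creep 'ROWS'. ROWS is JSON, a list of rows, each a list of 7 numbers: the turn, a rotation vector about the tool's x, y, z in rad, then the shift along the tool's x, y, z in m, then the opening, from 0 (shut) to 1 (fully open). In form: [[wx, wy, wz, dx, dy, dz, grip], ...]. A call has 1 to 12 rows; each row is the pose to reach, as a shift and turn from the pose commanded when the call began, along the tool's axes at that moment; what a row does not reach only later rows make up. A row lasts 1/12 s, in which the tool goes at most 41.7 mm and 7.16 degrees, less where a joint would pass 70% of its speed; a pose out of reach is approached as far as the arm can. A call with a gripper value outside its range is refused whole. The fingers move at their own pace and stop on an object; the grip force is fixed at half the most. Time passes only in rows, so rows that repeat a pose let the fingers close. It gives the time, the measured TCP pose, the force and the opening at its end, in the units of the state.
- ctrl.get_obs(): the state, without advancing time (a new reading comes with each control period).
- ctrl.snapshot(name): name is "side" or "top"; returns the picture (400x640x3 uint8, blue, green, red); there is no depth.
- ctrl.camera_model(name): a dict with "K" (3x3 intrinsics, pixels), "rvec" (rotation vector, rad) and "tvec" (3), from world to camera coordinates, as OpenCV has them. Camera axes: x right, y down, z forward; pixel columns grow to the right and rows downward; lengths in m; the calibration is good to about 2 mm. A picture is of the moment at which its call begins. camera_model takes no time and is no camera call.
- ctrl.close_job(): hands the job in, once; it reports no verdict.
The state is a dict: "clock": time; "joint_pos": joint angles; "qvel": joint speeds; "tau": joint torques, N m; "tool_pos": TCP position; "orientation": TCP orientation; "force": force on the tool from outside, world axes, zero at the start; "moment": the same for the moment, N m; "opening": finger opening in m.
Only numpy, scipy, OpenCV 4.12 (cv2) and the standard library are available. Lean on these libraries where they do the work, as an engineer would, in place of code of your own. Each camera call takes 0.05 s, during which the arm holds its last target.

TASK

The wound coil of the purge-gas solenoid valve is dead and its terminal housing covers the manual override lever. Slide the coil straight up off the valve's stem and set it down (not dropped) standing upright in the parts tray; then press the spring-return lever's thumb pad half way down to bleed the trapped gas slowly, never to its stop, which would dump it. Finish with the gripper still holding the lever half way down, and leave the other things on the bench where they stand.

Things in the scene. Friction and masses are not known exactly. Their poses are not given: they have to be found in the camera images.
- valve: Brass solenoid valve on a grey plate (116 x 124 x 10 mm), fixed to the bench. Origin: underside of the plate, on the stem's axis; z up, lever on the -x side (plate x -70 to +46 mm). The coil sits on the body (44 x 40 mm) at z 46 mm; round stem, 14 mm across, up to z 84.5 mm. Pressure gauge on the +y side (y 28 to 74, z to 70 mm), silencer on the -y side (to y -60, z to 37 mm).
- coil: Loose wound coil, 0.13 to 0.25 kg, on the valve's stem: copper winding and black flanges, 41.6 mm across, 34 mm high, 17 mm bore right through. Origin: centre of its underside, z along the bore. Black terminal housing 24 mm wide on its -x side, out to 50 mm from the axis (blades to 58 mm), z 9 to 32 mm, above the lever's pad at the start. Can be gripped across the winding along its y.
- lever (a joint): Spring-return override lever: steel fork round the valve body, black ribbed thumb pad on the valve's -x side. 0 = up (rest), grows as the pad goes down, 0.22 rad = on its stop, half way = 0.11. Pivot at x +14, z 36 mm in the valve's frame, 62 mm from the pad's middle: half way is 7 mm down, the stop 13.5 mm. At the pad 4 N starts it, 7 N holds it half way, 10 N at the stop.
- lever_pad (a point): Middle of the top of the lever's thumb pad (22 mm along the lever, 28 mm wide); moves with the lever. At rest 48 mm from the stem's axis towards the valve's -x, 46 mm above the bench.
- tray: Grey open parts tray, 180 x 116 x 24 mm outside, walls and floor 4 mm, fixed to the bench. Origin: centre of its underside; x along its length. The retaining nut lies in it near its far (+x) end.
- nut: Loose round knurled steel nut, 26 mm across, 10 mm high, lying flat in the tray. Origin: centre of its underside. Bystander.
- beaker: Empty 50 ml beaker, 46 mm across, 57 mm high, standing on the bench right of the work. Origin: centre of its underside. Bystander.
- vial_a: Capped vial, 12 mm across, 32 mm high, standing near the beaker with two more. Origin: centre of its underside. Bystander.
Not all that is in view belongs to the job. Leave any yellow look-alike of the coil alone.

How it is judged:
By the outcome, as a careful person would: the job done as asked, in the order asked, and still so for the second after the job is handed in, while the arm keeps its last pose, push and grip.
It also fails if it takes over 48 s, if anything falls off the work surface, if the arm or the gripper's body presses on something with over 40 N, if the wrist force passes 120 N, or if a joint passes its speed limit or range.

## Working session

There is one attempt and no reset: what is moved stays moved. The work goes in short steps, Python scripts to look and compute and a shell command to move; the robot and the scene stay as the last step left them, time stands still between calls to the robot, and variables do not carry over. Pictures are saved under pics/ and viewed, and the job is handed in when it is done.

```bash
ls; mkdir -p pics; python3 - <<'E'
from plant import ctrl
import cv2
o=ctrl.get_obs(); print(o, ctrl.grasp_offset)
for n in("side","top"):
    cv2.imwrite(f"pics/{n}0.png",ctrl.snapshot(n)); m=ctrl.camera_model(n); print(n,m)
E
```

```text
pics
{'clock': 0.0, 'joint_pos': array([-5.72886129e+01,  2.05898691e+01,  6.35003442e-01, -2.02654998e-02,
       -7.01345069e+01, -1.65066287e+01]), 'qvel': array([-0.03278725, -0.07308411, -0.01932659,  0.04518897,  0.08732941,
       -0.03838587]), 'tau': array([-2.40064801e-03, -5.82717848e+01,  2.93063021e+01,  6.99699238e+00,
        7.01095909e-03, -1.50698093e-04]), 'tool_pos': array([ 0.18825493, -0.64783401,  0.29124915]), 'orientation': array([ 1.79908897e+02, -7.12967867e-03, -1.63802137e+02]), 'force': array([ 0.66548842, -0.28165554,  0.26799809]), 'moment': array([-0.01826389, -0.01998234,  0.00431864]), 'opening': 0.08784426040897055} 0.0468
side {'K': array([[398.09000341,   0.        , 313.50362083],
       [  0.        , 398.09000341, 200.85714171],
       [  0.        ,   0.        ,   1.        ]]), 'rvec': array([ 2.11174757, -0.19955477,  0.12936554]), 'tvec': array([-0.51203147,  0.1562898 ,  0.80251863])}
top {'K': array([[398.26702348,   0.        , 314.75909324],
       [  0.        , 398.26702348, 202.1563297 ],
       [  0.        ,   0.        ,   1.        ]]), 'rvec': array([ 2.18856277, -2.20497135,  0.05121596]), 'tvec': array([0.08378224, 0.52588483, 0.89992818])}
```

View pics/side0.png

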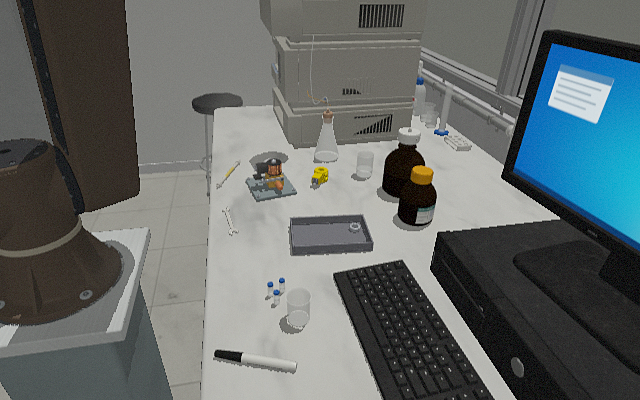

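View pics/top0.png

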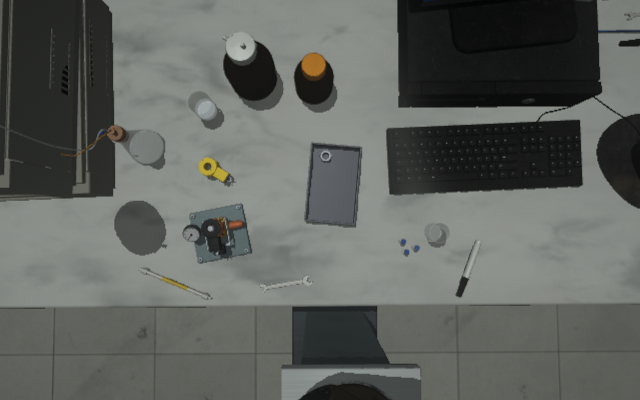

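The top view shows the valve at about (220,233), the tray at (333,185) with the nut at (326,156), and the yellow look-alike at (213,168). The beaker and vials are at (436,233) and (408,247). In the side view the valve is near (271,180). I'll zoom in.

```bash
python3 - <<'E'
import cv2
t=cv2.imread('pics/top0.png'); s=cv2.imread('pics/side0.png')
cv2.imwrite('pics/topz.png',cv2.resize(t[190:280,170:270],None,fx=6,fy=6,interpolation=cv2.INTER_CUBIC))
cv2.imwrite('pics/sidez.png',cv2.resize(s[140:210,225:325],None,fx=8,fy=8,interpolation=cv2.INTER_CUBIC))
cv2.imwrite('pics/tray.png',cv2.resize(t[135:235,295:370],None,fx=6,fy=6,interpolation=cv2.INTER_CUBIC))
E
```

```text
(no output)
```

View pics/topz.png

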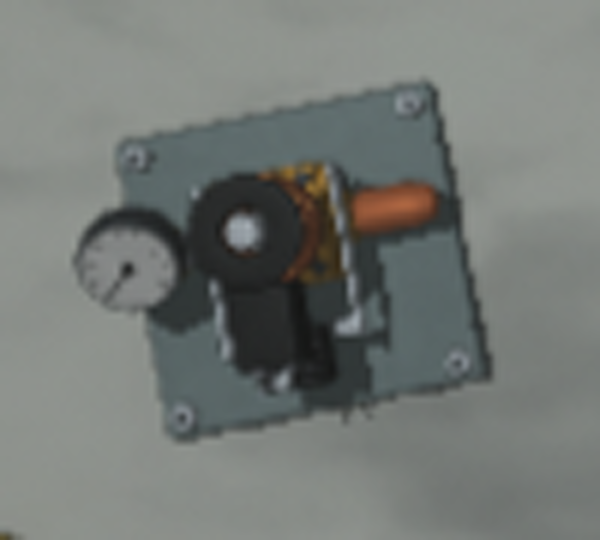

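View pics/sidez.png

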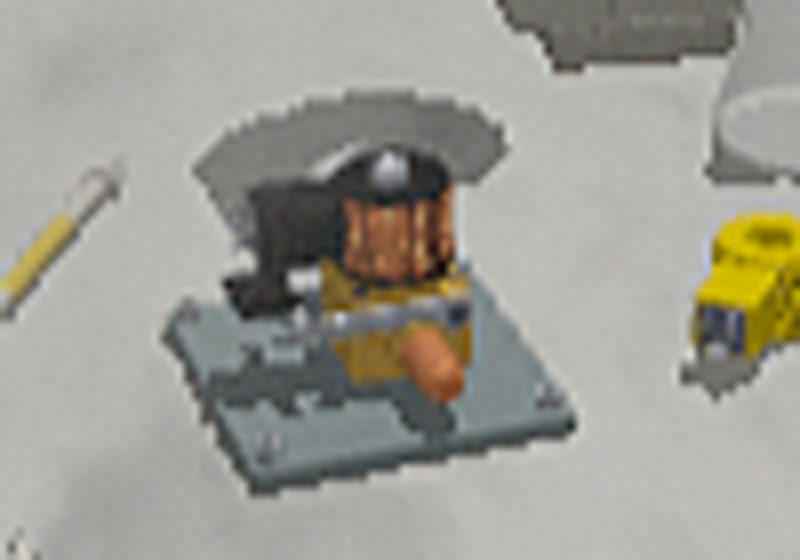

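View pics/tray.png

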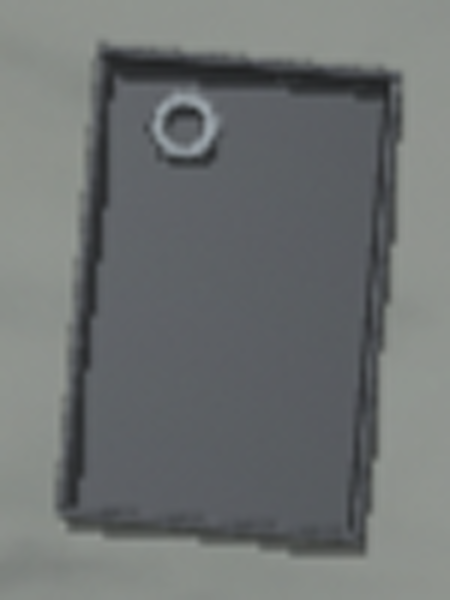

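```bash
cat > h.py <<'E'
import numpy as np, cv2
from plant import ctrl
def ray(n,uv):
    m=ctrl.camera_model(n); R=cv2.Rodrigues(np.array(m['rvec'],float))[0]
    uv=np.atleast_2d(np.array(uv,float)); p=np.c_[uv,np.ones(len(uv))]
    d=(R.T@np.linalg.solve(m['K'],p.T)).T
    return -R.T@np.array(m['tvec'],float).ravel(), d
def onplane(n,uv,z):
    c,d=ray(n,uv); return c+d*((z-c[2])/d[:,2])[:,None]
def proj(n,P):
    m=ctrl.camera_model(n)
    return cv2.projectPoints(np.atleast_2d(np.array(P,float)),np.array(m['rvec'],float),np.array(m['tvec'],float),m['K'],None)[0].reshape(-1,2)
def tri(uvs):
    A=np.zeros((3,3));b=np.zeros(3);L=[]
    for n,uv in uvs:
        c,d=ray(n,uv);d=d[0]/np.linalg.norm(d[0]);M=np.eye(3)-np.outer(d,d);A+=M;b+=M@c;L.append((c,M))
    p=np.linalg.solve(A,b);return p,[np.linalg.norm(M@(p-c)) for c,M in L]
def zoom(X,off,f): return (np.array(X,float)+.5)/f-.5+np.array(off)
E
python3 - <<'E'
from h import *
def rect(c,l):
    c=c[:,:2]; print(l,'ctr',c.mean(0).round(4),'sides',[np.linalg.norm(c[i]-c[(i+1)%4]).round(4) for i in range(4)],
     'ang',[np.degrees(np.arctan2(*(c[(i+1)%4]-c[i])[::-1])).round(1) for i in range(4)]); print(c.round(4).tolist())
rect(onplane('top',zoom([[120,142],[433,85],[490,378],[172,438]],(170,190),6),.01),'plate')
rect(onplane('top',zoom([[100,45],[400,72],[365,550],[60,520]],(295,135),6),.024),'tray')
rect(onplane('side',zoom([[165,325],[255,490],[577,420],[430,250]],(225,140),8),.01),'plate side')
print('stem',onplane('top',zoom([[242,231]],(170,190),6),.0845))
print('coil top',onplane('top',zoom([[246,233]],(170,190),6),.080))
p=tri([('top',zoom([242,231],(170,190),6)),('side',zoom([390,165],(225,140),8))]);print('stem tri',p)
print('nut',onplane('top',zoom([[185,125]],(295,135),6),.014))
print('gauge',onplane('top',zoom([[128,262]],(170,190),6),.07))
print('beaker',onplane('top',[[436,233]],.05))
t=cv2.imread('pics/top0.png')
print(t[200,240],t[250,190],t[190,330])
for nm in 'yellow bottle',:
  print(onplane('top',[[213,168],[314,66],[250,70],[206,110]],.04))
E
```

```text
plate ctr [0.4576 0.2969] sides [np.float64(0.1216), np.float64(0.1139), np.float64(0.1229), np.float64(0.1146)] ang [np.float64(-80.1), np.float64(-168.9), np.float64(100.2), np.float64(10.4)]
[[0.5033, 0.3674], [0.5242, 0.2476], [0.4124, 0.2258], [0.3906, 0.3468]]
tray ctr [0.5672 0.0379] sides [np.float64(0.1143), np.float64(0.1817), np.float64(0.1152), np.float64(0.1808)] ang [np.float64(-95.6), np.float64(175.1), np.float64(84.0), np.float64(-5.2)]
[[0.6631, 0.0868], [0.6519, -0.027], [0.4709, -0.0115], [0.483, 0.1031]]
plate side ctr [0.4528 0.2929] sides [np.float64(0.122), np.float64(0.1148), np.float64(0.1395), np.float64(0.1094)] ang [np.float64(-79.0), np.float64(13.6), np.float64(104.2), np.float64(-157.1)]
[[0.388, 0.3354], [0.4113, 0.2156], [0.523, 0.2426], [0.4888, 0.3779]]
stem [[0.47009318 0.30084009 0.0845    ]]
coil top [[0.46930956 0.30061431 0.08      ]]
stem tri (array([0.46915214, 0.30138563, 0.08286521]), [np.float64(0.0009219284399869131), np.float64(0.0009219284399868444)])
nut [[0.63388715 0.05453304 0.014     ]]
gauge [[0.45913744 0.34528139 0.07      ]]
beaker [[ 0.45515245 -0.1849783   0.05      ]]
[144 150 144] [140 145 141] [100  96  93]
[[0.60321772 0.30639463 0.04      ]
 [0.83314074 0.07925165 0.04      ]
 [0.82509253 0.22385987 0.04      ]
 [0.73440723 0.32275527 0.04      ]]
```

```bash
python3 - <<'E'
from h import *
S=np.array([.4695,.3005]);a=np.radians(10.4)
def V(x,y,z): return [S[0]+(x*np.cos(a)-y*np.sin(a))/1e3,S[1]+(x*np.sin(a)+y*np.cos(a))/1e3,z/1e3]
P=[V(-70,-62,10),V(-70,62,10),V(46,62,10),V(46,-62,10)]
C=[V(0,0,84.5)]
H=[V(-50,-12,78),V(-50,12,78),V(-20,12,78),V(-20,-12,78)]
L=[V(-59,-14,46),V(-59,14,46),V(-37,14,46),V(-37,-14,46)]
G=[V(23*np.cos(t)-0,51+23*np.sin(t),70) for t in np.linspace(0,6.28,30)]
K=[V(20.8*np.cos(t),20.8*np.sin(t),80) for t in np.linspace(0,6.28,30)]
B=[V(20.8*np.cos(t),20.8*np.sin(t),46) for t in np.linspace(0,6.28,30)]
for n,off,f,sz in(('top',(170,190),8,(100,75)),('side',(225,140),8,(100,70))):
    im=cv2.imread(f'pics/{n}0.png')[off[1]:off[1]+sz[1],off[0]:off[0]+sz[0]]
    im=cv2.resize(im,None,fx=f,fy=f,interpolation=cv2.INTER_CUBIC)
    for pts,c in((P,(0,0,255)),(H,(255,255,0)),(L,(0,255,0)),(G,(255,0,255)),(K,(0,255,255)),(B,(255,255,255))):
        q=((proj(n,pts)-off+.5)*f-.5).round().astype(np.int32)
        cv2.polylines(im,[q],True,c,1)
    q=((proj(n,C)-off+.5)*f-.5).round().astype(int)[0]; cv2.drawMarker(im,q.tolist(),(0,0,255),0,10)
    cv2.imwrite(f'pics/ov_{n}.png',im)
print(proj('side',onplane('top',[[140,228]],0)))
E
```

```text
[[268.71307173 159.10976805]]
```

View pics/ov_top.png

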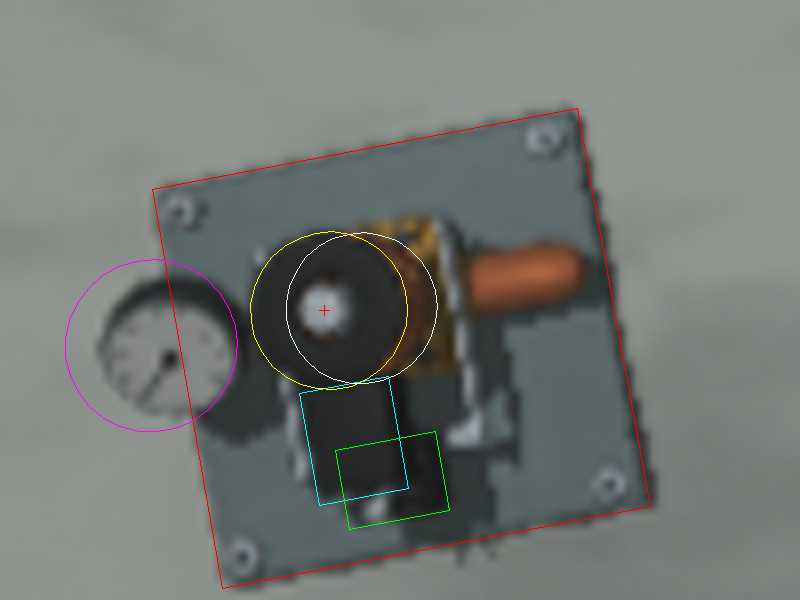

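View pics/ov_side.png

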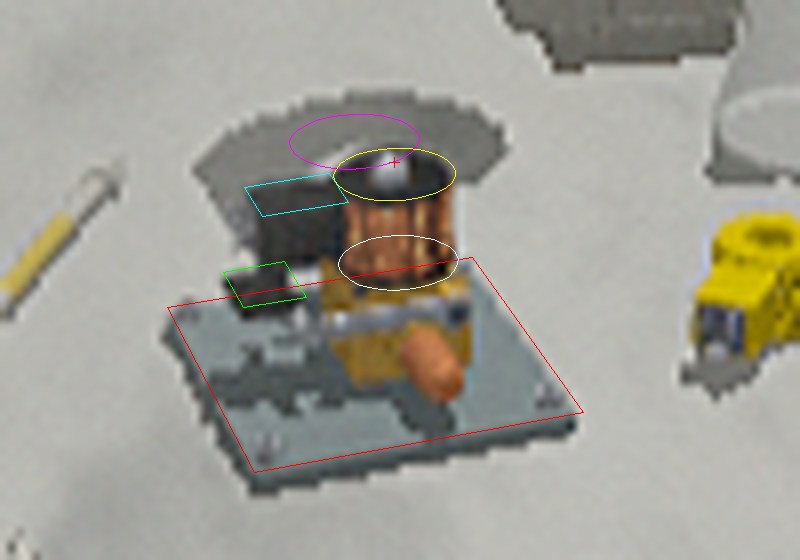

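The overlay puts the valve frame at about (0.4695, 0.3005) with yaw about 10.4°, and it fits the top view. The side view is within about 2 px. The gauge is right beside the +y finger and reaches z 70 mm, so I'll grip the coil high, with the fingertips at about z 72 mm.

```bash
python3 -m creep '[[0,0,0.05,-0.2,0.2,0,1],[0,0,0.101,-0.39,0.405,0,1],[0,0,0.101,-0.39,0.405,0,1],[0,0,0.101,-0.39,0.405,0,1],[0,0,0.101,-0.39,0.405,0,1],[0,0,0.101,-0.39,0.405,0,1],[0,0,0.101,-0.39,0.405,0,1],[0,0,0.101,-0.39,0.405,0,1],[0,0,0.101,-0.39,0.405,0,1],[0,0,0.101,-0.39,0.405,0,1],[0,0,0.101,-0.39,0.405,0,1],[0,0,0.101,-0.39,0.405,0,1]]'
cat >> h.py <<'E'
from scipy.spatial.transform import Rotation as Ro
def to(P,yaw):
    o=ctrl.get_obs(); R=Ro.from_euler('xyz',o['orientation'],degrees=True)
    T=Ro.from_euler('xyz',[180,0,yaw],degrees=True)
    d=R.inv().apply(np.array(P)-o['tool_pos']); w=(R.inv()*T).as_rotvec()
    print('t',o['clock'],'pos',o['tool_pos'].round(4),'rpy',o['orientation'].round(2),'F',o['force'].round(1),'open',round(o['opening'],4))
    print('shift',d.round(4),'turn',w.round(4))
def st():
    o=ctrl.get_obs();print('t',o['clock'],'pos',o['tool_pos'].round(4),'rpy',o['orientation'].round(2),'F',o['force'].round(1),'M',o['moment'].round(2),'open',round(o['opening'],4),'q',o['joint_pos'].round(0))
E
python3 -c "
from h import *
to([.4695,.3005,.2],-169.6)"
```

```text
clock: 1.1
tool_pos: [0.4212, -0.2036, 0.2922]
orientation: [180.0, 0.0, -169.6]
force: [0.8, -0.7, 0.2]
opening: 0.0877
t 1.1 pos [ 0.4212 -0.2036  0.2922] rpy [ 1.8000e+02  2.0000e-02 -1.6958e+02] F [ 0.8 -0.7  0.2] open 0.0877
shift [-0.1387  0.487   0.0923] turn [0.0001 0.0003 0.0003]
```

```bash
python3 -m creep '[[0,0,0,-0.139,0.487,0.06,1],[0,0,0,-0.139,0.487,0.06,1],[0,0,0,-0.139,0.487,0.06,1],[0,0,0,-0.139,0.487,0.06,1],[0,0,0,-0.139,0.487,0.06,1],[0,0,0,-0.139,0.487,0.06,1],[0,0,0,-0.139,0.487,0.06,1],[0,0,0,-0.139,0.487,0.06,1],[0,0,0,-0.139,0.487,0.06,1],[0,0,0,-0.139,0.487,0.06,1],[0,0,0,-0.139,0.487,0.06,1],[0,0,0,-0.139,0.487,0.06,1]]'
python3 -c "
from h import *
to([.4695,.3005,.16],-169.6)"
```

```text
clock: 2.1
tool_pos: [0.4682, 0.2907, 0.233]
orientation: [-180.0, -0.0, -169.6]
force: [1.2, -0.9, 0.6]
opening: 0.0874
t 2.1 pos [0.4682 0.2907 0.233 ] rpy [-1.8000e+02 -1.0000e-02 -1.6956e+02] F [ 1.2 -0.9  0.6] open 0.0874
shift [-0.0031  0.0094  0.073 ] turn [-0.0001 -0.0002  0.0007]
```

```bash
python3 -m creep '[[0,0,0,-0.003,0.009,0.02,1],[0,0,0,-0.003,0.009,0.05,1],[0,0,0,-0.003,0.009,0.068,1],[0,0,0,-0.003,0.009,0.073,1],[0,0,0,-0.003,0.009,0.073,1],[0,0,0,-0.003,0.009,0.073,1]]'
python3 - <<'E'
from h import *
to([.4695,.3005,.138],-169.6)
for n,off in(('top',(170,190)),('side',(225,90))):
    im=ctrl.snapshot(n); cv2.imwrite(f'pics/{n}1.png',cv2.resize(im[off[1]:off[1]+(90 if n=='top' else 120),off[0]-30:off[0]+100],None,fx=5,fy=5,interpolation=cv2.INTER_CUBIC))
E
```

```text
clock: 2.6
tool_pos: [0.4704, 0.2981, 0.161]
orientation: [-180.0, 0.0, -169.6]
force: [-0.2, -0.0, 0.1]
opening: 0.0877
t 2.6 pos [0.4704 0.2981 0.161 ] rpy [-1.7999e+02  2.0000e-02 -1.6958e+02] F [-0.2 -0.   0.1] open 0.0877
shift [0.0004 0.0025 0.023 ] turn [-0.0001  0.0004  0.0004]
```

View pics/side1.png

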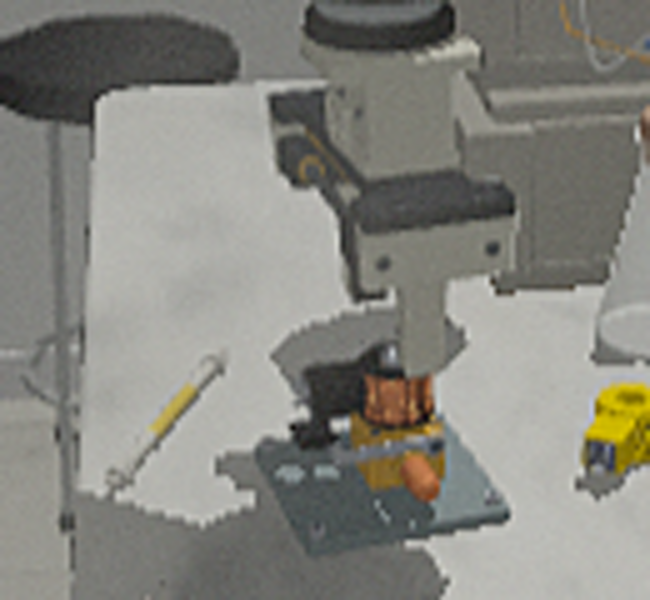

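View pics/top1.png

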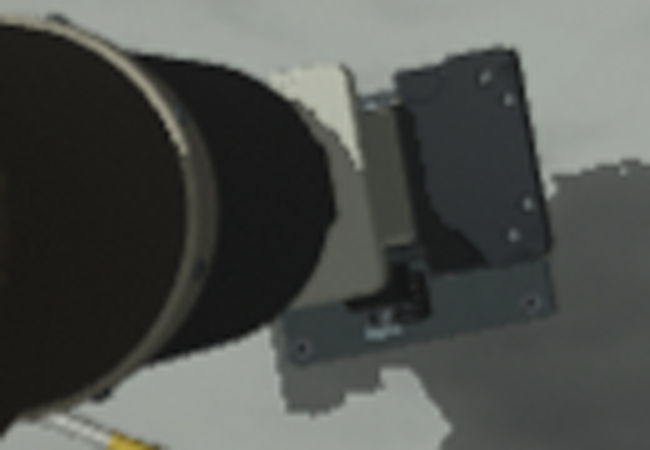

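The side view shows the near finger just off the coil's -y side with its tip around (425,370) zoomed. The palm in the top view hides the coil, and the thumb pad is visible at (405,290). I'll descend.

```bash
python3 -m creep '[[0,0,0,0.0,0.0025,0.008,1],[0,0,0,0.0,0.0025,0.016,1],[0,0,0,0.0,0.0025,0.02,1],[0,0,0,0.0,0.0025,0.0225,1],[0,0,0,0.0,0.0025,0.0225,1]]'
python3 - <<'E'
from h import *
to([.4695,.3005,.138],-169.6)
E
```

```text
clock: 3.12
tool_pos: [0.4693, 0.3001, 0.137]
orientation: [-180.0, -0.1, -169.6]
force: [0.3, -0.8, -0.3]
opening: 0.0874
t 3.1167 pos [0.4693 0.3001 0.137 ] rpy [-1.7995e+02 -6.0000e-02 -1.6959e+02] F [ 0.3 -0.8 -0.3] open 0.0874
shift [-0.0003  0.0003 -0.001 ] turn [-0.0009 -0.0011  0.0002]
```

```bash
python3 -m creep '[[0,0,0,0,0,0,0.7],[0,0,0,0,0,0,0.5],[0,0,0,0,0,0,0.3],[0,0,0,0,0,0,0.3],[0,0,0,0,0,0,0.3],[0,0,0,0,0,0,0.3],[0,0,0,0,0,0,0.3],[0,0,0,0,0,0,0.3]]'
python3 -c "
from h import *
st()"
```

```text
clock: 3.78
tool_pos: [0.4695, 0.3003, 0.1379]
orientation: [-180.0, -0.0, -169.6]
force: [1.8, -1.6, 0.6]
opening: 0.0407
t 3.7833 pos [0.4695 0.3003 0.1379] rpy [-1.7998e+02 -1.0000e-02 -1.6958e+02] F [ 1.8 -1.6  0.6] M [-0.5  -0.34  0.06] open 0.0407 q [  53.   18.  -25.    0.  -46. -132.]
```

```bash
python3 -m creep '[[0,0,0,0,0,0,0],[0,0,0,0,0,0,0],[0,0,0,0,0,0,0],[0,0,0,0,0,-0.002,0],[0,0,0,0,0,-0.005,0],[0,0,0,0,0,-0.008,0],[0,0,0,0,0,-0.011,0],[0,0,0,0,0,-0.014,0],[0,0,0,0,0,-0.015,0],[0,0,0,0,0,-0.015,0]]'
python3 - <<'E'
from h import *
st()
n='side';off=(225,90)
im=ctrl.snapshot(n); cv2.imwrite(f'pics/{n}2.png',cv2.resize(im[off[1]:off[1]+120,off[0]-30:off[0]+100],None,fx=5,fy=5,interpolation=cv2.INTER_CUBIC))
E
```

```text
clock: 4.62
tool_pos: [0.4697, 0.3007, 0.1533]
orientation: [180.0, 0.0, -169.6]
force: [0.3, -0.2, -2.8]
opening: 0.0405
t 4.6167 pos [0.4697 0.3007 0.1533] rpy [ 1.7997e+02  4.0000e-02 -1.6958e+02] F [ 0.3 -0.2 -2.8] M [-0.02  0.04  0.01] open 0.0405 q [  53.   17.  -25.    0.  -48. -132.]
```

View pics/side2.png

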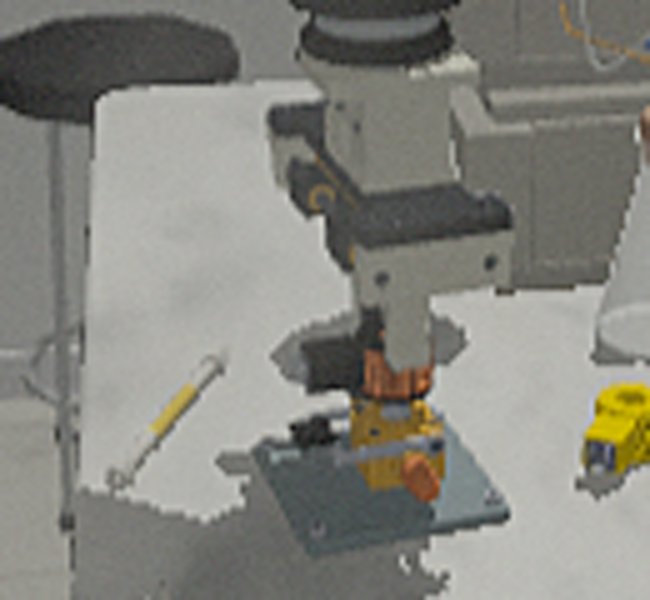

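The coil has lifted about 15 mm with the stem showing under it at (400,410) zoomed. It looks level, and Fz is -2.8 N, which is about the coil's weight. I'll keep lifting.

```bash
python3 -m creep '[[0,0,0,0,0,-0.006,0],[0,0,0,0,0,-0.012,0],[0,0,0,0,0,-0.018,0],[0,0,0,0,0,-0.026,0],[0,0,0,0,0,-0.036,0],[0,0,0,0,0,-0.048,0],[0,0,0,0,0,-0.06,0],[0,0,0,0,0,-0.07,0],[0,0,0,0,0,-0.075,0],[0,0,0,0,0,-0.075,0]]'
python3 - <<'E'
from h import *
to([.562,.043,.225],-169.6)
n='side';off=(225,70)
im=ctrl.snapshot(n); cv2.imwrite(f'pics/{n}3.png',cv2.resize(im[off[1]:off[1]+120,off[0]-30:off[0]+100],None,fx=5,fy=5,interpolation=cv2.INTER_CUBIC))
E
```

```text
clock: 5.5
tool_pos: [0.47, 0.301, 0.2296]
orientation: [179.9, 0.1, -169.6]
force: [-0.5, 0.2, -2.8]
opening: 0.0406
t 5.5 pos [0.47   0.301  0.2296] rpy [ 1.7990e+02  1.3000e-01 -1.6957e+02] F [-0.5  0.2 -2.8] open 0.0406
shift [-0.0438 -0.2704  0.0042] turn [0.0017 0.0022 0.0005]
```

View pics/side3.png

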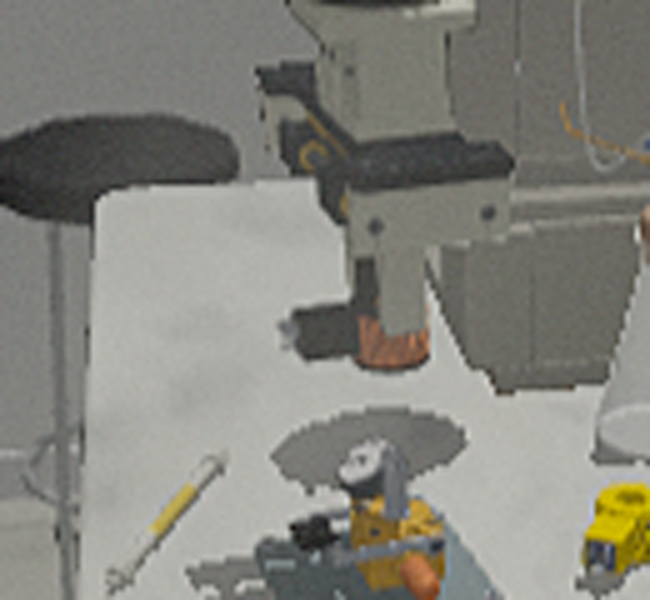

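The coil is clear of the stem, level, and held at the upper flange, with the housing pointing to -x. Next I carry it to the tray.

```bash
python3 -m creep '[[0,0,0,-0.001,-0.008,0,0],[0,0,0,-0.004,-0.025,0,0],[0,0,0,-0.008,-0.052,0,0],[0,0,0,-0.014,-0.085,0,0],[0,0,0,-0.020,-0.120,0,0],[0,0,0,-0.026,-0.155,0,0],[0,0,0,-0.032,-0.190,0,0],[0,0,0,-0.037,-0.222,0,0],[0,0,0,-0.041,-0.247,0,0],[0,0,0,-0.043,-0.262,0,0],[0,0,0,-0.044,-0.27,0,0],[0,0,0,-0.044,-0.27,0,0]]'
python3 -m creep '[[0,0,0,0,0,0.004,0],[0,0,0,0,0,0.014,0],[0,0,0,0,0,0.03,0],[0,0,0,0,0,0.05,0],[0,0,0,0,0,0.068,0],[0,0,0,0,0,0.082,0],[0,0,0,0,0,0.09,0],[0,0,0,0,0,0.094,0],[0,0,0,0,0,0.095,0],[0,0,0,0,0,0.095,0]]'
python3 - <<'E'
from h import *
to([.5625,.0435,.096],-169.6)
for n,off in(('top',(260,130)),('side',(260,110))):
    im=ctrl.snapshot(n); cv2.imwrite(f'pics/{n}4.png',cv2.resize(im[off[1]:off[1]+150,off[0]:off[0]+150],None,fx=4,fy=4,interpolation=cv2.INTER_CUBIC))
E
```

```text
clock: 6.55
tool_pos: [0.5614, 0.041, 0.2269]
orientation: [-180.0, -0.1, -169.7]
force: [0.1, 0.9, -2.9]
opening: 0.0405
clock: 7.38
tool_pos: [0.5618, 0.0433, 0.1329]
orientation: [-180.0, 0.0, -169.5]
force: [0.5, -0.2, -1.9]
opening: 0.0405
t 7.3833 pos [0.5618 0.0433 0.1329] rpy [-1.7999e+02  1.0000e-02 -1.6954e+02] F [ 0.5 -0.2 -1.9] open 0.0405
shift [-0.0007  0.      0.0369] turn [-0.0001  0.0002  0.0011]
```

View pics/side4.png

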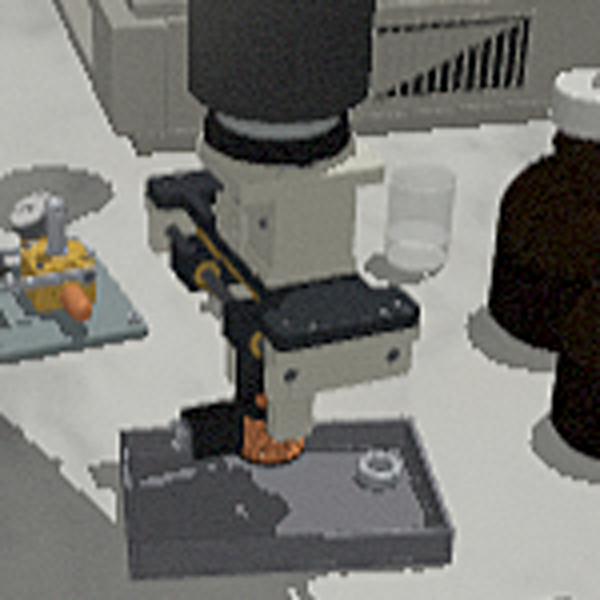

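View pics/top4.png

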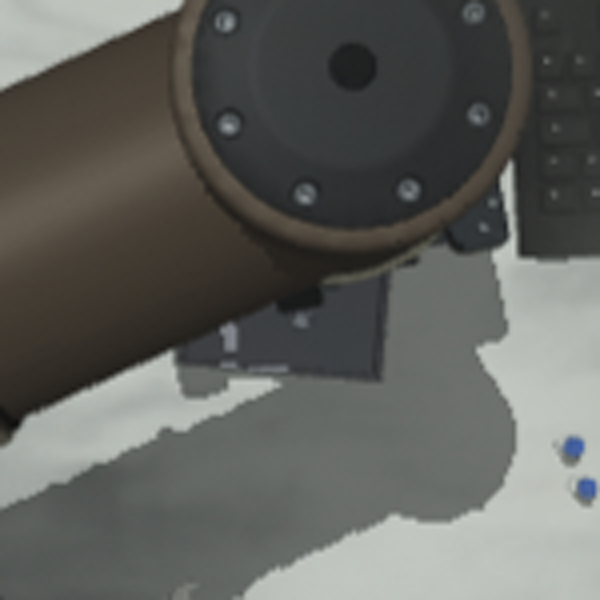

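The coil hangs level over the tray, with its underside about 41 mm up and well clear of the nut. I'll lower it, then creep until it touches.

```bash
python3 -m creep '[[0,0,0,0,0,0.006,0],[0,0,0,0,0,0.014,0],[0,0,0,0,0,0.021,0],[0,0,0,0,0,0.027,0],[0,0,0,0,0,0.031,0],[0,0,0,0,0,0.033,0],[0,0,0,0,0,0.034,0],[0,0,0,0,0,0.034,0],[0,0,0,0,0,0.034,0]]'
python3 -m creep '[[0,0,0,0,0,0.0005,0],[0,0,0,0,0,0.001,0],[0,0,0,0,0,0.0015,0],[0,0,0,0,0,0.002,0],[0,0,0,0,0,0.002,0],[0,0,0,0,0,0.002,0]]'
```

```text
clock: 8.23
tool_pos: [0.5618, 0.0429, 0.099]
orientation: [-180.0, 0.0, -169.6]
force: [-0.1, 0.2, -1.9]
opening: 0.0402
clock: 8.73
tool_pos: [0.5616, 0.0429, 0.0969]
orientation: [-180.0, 0.0, -169.6]
force: [-0.2, 0.4, -1.9]
opening: 0.0404
```

```bash
python3 -m creep '[[0,0,0,0,0,0.0003,0],[0,0,0,0,0,0.0006,0],[0,0,0,0,0,0.0009,0],[0,0,0,0,0,0.001,0],[0,0,0,0,0,0.001,0]]'
python3 -c "
from h import *
st()"
```

```text
clock: 9.15
tool_pos: [0.5618, 0.0429, 0.096]
orientation: [-180.0, 0.0, -169.6]
force: [0.9, -0.2, -0.9]
opening: 0.0403
t 9.15 pos [0.5618 0.0429 0.096 ] rpy [-1.8000e+02  2.0000e-02 -1.6958e+02] F [ 0.9 -0.2 -0.9] M [-0.02 -0.12  0.01] open 0.0403 q [  24.   22.  -27.    0.  -41. -104.]
```

```bash
python3 -m creep '[[0,0,0,0,0,0.0003,0],[0,0,0,0,0,0.0006,0],[0,0,0,0,0,0.0006,0],[0,0,0,0,0,0.0006,0]]'
python3 -c "
from h import *
st()"
```

```text
clock: 9.48
tool_pos: [0.5618, 0.0429, 0.0959]
orientation: [-180.0, 0.0, -169.6]
force: [-1.6, -0.0, 5.3]
opening: 0.0404
t 9.4833 pos [0.5618 0.0429 0.0959] rpy [-1.8000e+02  4.0000e-02 -1.6957e+02] F [-1.6 -0.   5.3] M [-0.04  0.59  0.02] open 0.0404 q [  24.   22.  -27.    0.  -41. -104.]
```

Contact comes at the expected height, with Fz going from -1.9 to +5.3 N at TCP z 0.0959. I'll release and retreat.

```bash
python3 -m creep '[[0,0,0,0,0,0,0.5],[0,0,0,0,0,0,0.6],[0,0,0,0,0,0,0.75],[0,0,0,0,0,0,0.75],[0,0,0,0,0,0,0.75],[0,0,0,0,0,0,0.75]]'
python3 -m creep '[[0,0,0,0,0,-0.006,0.75],[0,0,0,0,0,-0.018,0.75],[0,0,0,0,0,-0.035,0.75],[0,0,0,0,0,-0.06,0.75],[0,0,0,0,0,-0.09,0.75],[0,0,0,0,0,-0.11,0.75],[0,0,0,0,0,-0.11,0.75],[0,0,0,0,0,-0.11,0.75]]'
python3 - <<'E'
from h import *
a=np.radians(10.4);S=np.array([.4695,.3005]);p=S-.052*np.array([np.cos(a),np.sin(a)]);print(p)
to([p[0],p[1],.205],-169.6)
for n,off in(('top',(260,130)),('side',(260,110))):
    im=ctrl.snapshot(n); cv2.imwrite(f'pics/{n}5.png',cv2.resize(im[off[1]:off[1]+150,off[0]:off[0]+150],None,fx=4,fy=4,interpolation=cv2.INTER_CUBIC))
E
```

```text
clock: 9.98
tool_pos: [0.5616, 0.0429, 0.0951]
orientation: [-180.0, -0.0, -169.6]
force: [0.5, 0.7, -1.1]
opening: 0.0649
clock: 10.65
tool_pos: [0.5622, 0.0431, 0.207]
orientation: [180.0, 0.2, -169.6]
force: [-0.7, 0.1, -0.7]
opening: 0.0659
[0.41835428 0.291113  ]
t 10.65 pos [0.5622 0.0431 0.207 ] rpy [ 179.96    0.19 -169.58] F [-0.7  0.1 -0.7] open 0.0659
shift [0.0966 0.2699 0.0019] turn [0.0008 0.0033 0.0003]
```

View pics/side5.png

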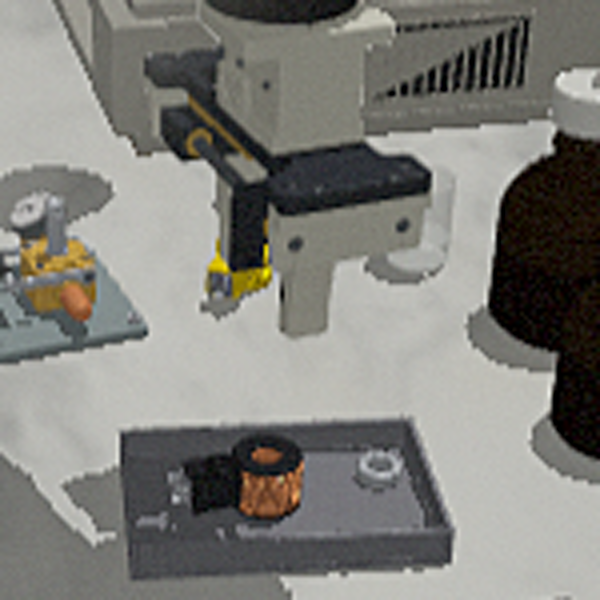

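The coil stands upright in the tray at about (270,475) zoomed, with the nut undisturbed at (380,465). Next I close the gripper and move over the lever pad.

```bash
python3 -m creep '[[0,0,0,0.003,0.008,0,0.4],[0,0,0,0.010,0.027,0,0],[0,0,0,0.020,0.055,0,0],[0,0,0,0.032,0.089,0,0],[0,0,0,0.044,0.124,0,0],[0,0,0,0.057,0.159,0,0],[0,0,0,0.069,0.194,0,0],[0,0,0,0.081,0.226,0,0],[0,0,0,0.090,0.250,0,0],[0,0,0,0.095,0.264,0,0],[0,0,0,0.0965,0.270,0,0],[0,0,0,0.0965,0.270,0,0]]'
python3 -m creep '[[0,0,0,0,0,0.005,0],[0,0,0,0,0,0.017,0],[0,0,0,0,0,0.035,0],[0,0,0,0,0,0.052,0],[0,0,0,0,0,0.065,0],[0,0,0,0,0,0.073,0],[0,0,0,0,0,0.075,0],[0,0,0,0,0,0.075,0],[0,0,0,0,0,0.075,0]]'
python3 - <<'E'
from h import *
to([.4184,.2911,.112],-169.6)
for n,off in(('top',(170,190)),('side',(225,90))):
    im=ctrl.snapshot(n); cv2.imwrite(f'pics/{n}6full.png',im); cv2.imwrite(f'pics/{n}6.png',cv2.resize(im[off[1]:off[1]+(90 if n=='top' else 110),off[0]-30:off[0]+100],None,fx=5,fy=5,interpolation=cv2.INTER_CUBIC))
E
```

```text
clock: 11.75
tool_pos: [0.4169, 0.292, 0.2045]
orientation: [-179.9, -0.1, -169.5]
force: [0.1, -0.9, -0.3]
opening: 0.0006
clock: 12.5
tool_pos: [0.4183, 0.2909, 0.1306]
orientation: [180.0, 0.0, -169.6]
force: [-0.9, -0.3, 0.6]
opening: 0.0005
t 12.5 pos [0.4183 0.2909 0.1306] rpy [ 1.7999e+02  2.0000e-02 -1.6961e+02] F [-0.9 -0.3  0.6] open 0.0005
shift [-0.0001  0.0002  0.0186] turn [ 0.0002  0.0004 -0.0002]
```

View pics/side6.png

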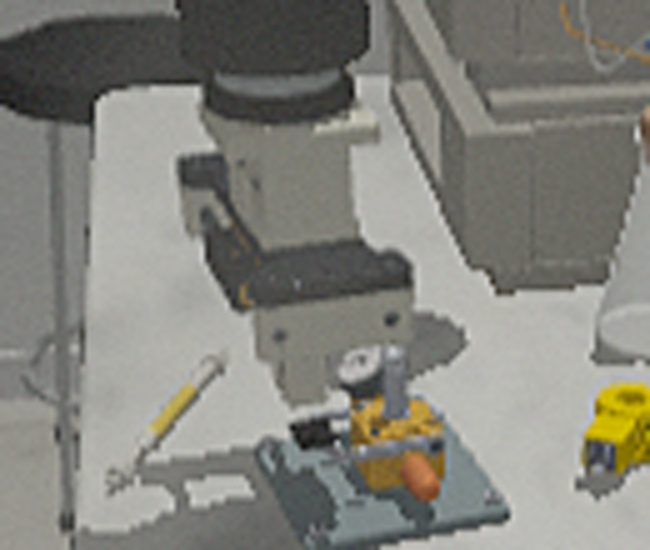

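View pics/top6full.png

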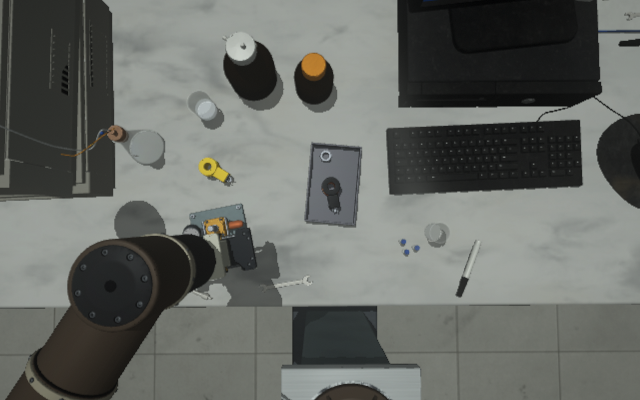

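The closed fingertips are just above the lever pad: tip at (305,400), pad at (313,432) zoomed. The top view shows the coil and nut in the tray, with the beaker and vials unmoved. I'll descend in small steps.

```bash
python3 -m creep '[[0,0,0,0,0,0.004,0],[0,0,0,0,0,0.009,0],[0,0,0,0,0,0.013,0],[0,0,0,0,0,0.015,0],[0,0,0,0,0,0.016,0],[0,0,0,0,0,0.016,0],[0,0,0,0,0,0.016,0]]'
python3 -m creep '[[0,0,0,0,0,0.0005,0],[0,0,0,0,0,0.001,0],[0,0,0,0,0,0.001,0],[0,0,0,0,0,0.001,0]]'
python3 -m creep '[[0,0,0,0,0,0.0005,0],[0,0,0,0,0,0.001,0],[0,0,0,0,0,0.001,0],[0,0,0,0,0,0.001,0]]'
```

```text
clock: 13.18
tool_pos: [0.4179, 0.291, 0.1142]
orientation: [-180.0, -0.0, -169.6]
force: [0.6, -0.4, 0.1]
opening: 0.0005
clock: 13.52
tool_pos: [0.4179, 0.291, 0.1133]
orientation: [180.0, 0.0, -169.6]
force: [-0.5, 1.0, -0.3]
opening: 0.0005
clock: 13.85
tool_pos: [0.4179, 0.291, 0.1122]
orientation: [-180.0, -0.0, -169.6]
force: [-0.6, 0.8, 0.0]
opening: 0.0005
```

```bash
for i in 1 2 3; do python3 -m creep '[[0,0,0,0,0,0.0003,0],[0,0,0,0,0,0.0005,0],[0,0,0,0,0,0.0005,0]]' | egrep 'pos|force'; done
```

```text
tool_pos: [0.4179, 0.291, 0.1119]
force: [-1.6, 0.0, 1.5]
tool_pos: [0.4179, 0.291, 0.1113]
force: [-1.3, 0.8, 4.4]
tool_pos: [0.4178, 0.291, 0.1107]
force: [-2.1, -0.6, 5.0]
```

Contact comes at TCP z of about 0.112, so the tip is at 46 mm, which matches the pad. The tip's inner edge bears about 57 mm from the pivot, so half way is about 6.2 mm down, at TCP z of about 0.1058.

```bash
python3 -m creep '[[0,0,0,0,0,0.0006,0],[0,0,0,0,0,0.0012,0],[0,0,0,0,0,0.0018,0],[0,0,0,0,0,0.0024,0],[0,0,0,0,0,0.003,0],[0,0,0,0,0,0.0035,0],[0,0,0,0,0,0.0035,0],[0,0,0,0,0,0.0035,0],[0,0,0,0,0,0.0035,0]]'
python3 -m creep '[[0,0,0,0,0,0.0005,0],[0,0,0,0,0,0.001,0],[0,0,0,0,0,0.001,0],[0,0,0,0,0,0.001,0],[0,0,0,0,0,0.001,0]]'
python3 - <<'E'
from h import *
st()
im=ctrl.snapshot('side'); cv2.imwrite('pics/side7.png',cv2.resize(im[150:205,240:320],None,fx=10,fy=10,interpolation=cv2.INTER_CUBIC))
st()
E
```

```text
clock: 15.35
tool_pos: [0.4176, 0.2909, 0.1072]
orientation: [-180.0, -0.0, -169.6]
force: [-5.2, 0.5, 6.3]
opening: 0.0004
clock: 15.77
tool_pos: [0.4176, 0.2909, 0.1063]
orientation: [-180.0, -0.0, -169.6]
force: [-4.6, -0.6, 6.7]
opening: 0.0004
t 15.7667 pos [0.4176 0.2909 0.1063] rpy [-1.7999e+02 -2.0000e-02 -1.6958e+02] F [-4.6 -0.6  6.7] M [-0.13  1.53 -0.02] open 0.0004 q [  57.   17.  -33.   -0.  -40. -137.]
t 15.8167 pos [0.4176 0.2909 0.1063] rpy [-1.7999e+02 -2.0000e-02 -1.6958e+02] F [-4.3 -1.   6.2] M [-0.15  1.49  0.03] open 0.0007 q [  57.   17.  -33.   -0.  -40. -137.]
```

View pics/side7.png

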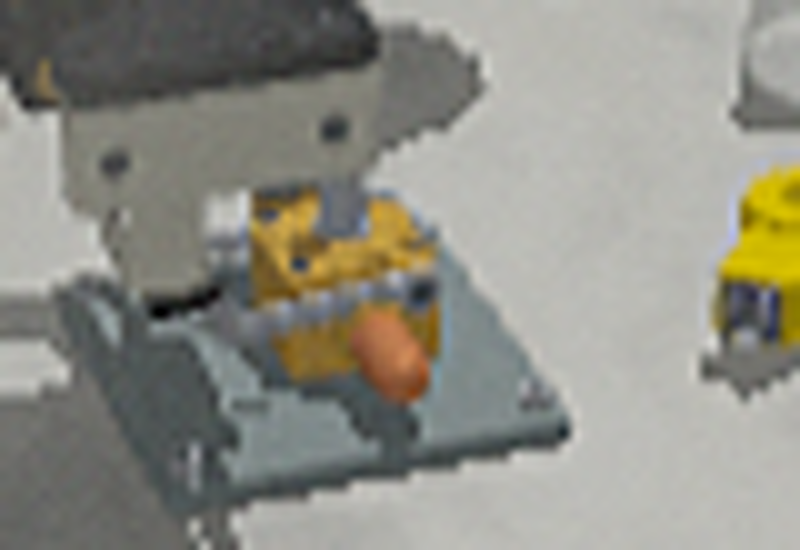

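Fz is about 6.5 N, near the half-way value. I'll check the lever angle visually against the rest picture and average the force.

```bash
python3 - <<'E'
from h import *
F=[];I=[]
for i in range(8):
    I.append(ctrl.snapshot('side').astype(float)); o=ctrl.get_obs(); F.append(np.r_[o['force'],o['tool_pos'][2],o['moment']])
F=np.array(F);print(F.mean(0).round(4),F.std(0).round(3))
im=np.mean(I,0).clip(0,255).astype(np.uint8); cv2.imwrite('pics/side8full.png',im)
a=cv2.imread('pics/side6full.png')
f=lambda x:cv2.resize(x[162:192,250:300],None,fx=14,fy=14,interpolation=cv2.INTER_CUBIC)[:,:700]
r=np.vstack([f(a),f(im)]); r=cv2.resize(r,None,fx=.71,fy=.71); cv2.imwrite('pics/cmp.png',r); print(r.shape)
E
```

```text
[-4.217  -0.6451  6.3659  0.1063 -0.1134  1.5009  0.0092] [0.342 0.248 0.337 0.    0.016 0.023 0.023]
(596, 497, 3)
```

View pics/cmp.png

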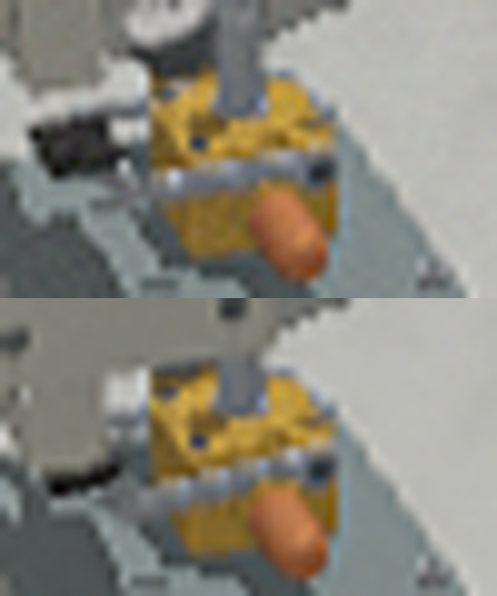

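```bash
python3 - <<'E'
from h import *
S=np.array([.4695,.3005]);a=np.radians(10.4)
def L(x,y,z,th):
    dx,dz=x-14,z-36; c,s=np.cos(th),np.sin(th)
    X=14+dx*c-dz*s; Z=36+dx*s+dz*c   # dx<0 -> down
    return [S[0]+(X*np.cos(a)-y*np.sin(a))/1e3,S[1]+(X*np.sin(a)+y*np.cos(a))/1e3,Z/1e3]
A=cv2.imread('pics/side6full.png').astype(float);B=cv2.imread('pics/side8full.png').astype(float)
for x in(0,-10,-20,-30):
    p=[proj('side',L(x,-24,37,t))[0] for t in(0,.11,.22)]; print('arm',x,np.round(p,2).tolist())
for x,y,z in((-59,-14,40),(-48,-14,40),(-37,-14,40)):
    p=[proj('side',L(x,y,z,t))[0] for t in(0,.11,.22)]; print('pad',x,np.round(p,2).tolist())
# reference static shift check & column shifts in gray
ga,gb=A.mean(2),B.mean(2)
print('pad cols gray')
for c in(257,258,259,260,261): print(c,'rest',ga[172:185,c].round().astype(int).tolist(),'now',gb[172:185,c].round().astype(int).tolist())
print('arm cols sat(r-b)')
sa,sb=A[...,2]-A[...,0],B[...,2]-B[...,0]
for c in(266,268,270,272,274,277,280): print(c,'rest',sa[174:186,c].round().astype(int).tolist(),'now',sb[174:186,c].round().astype(int).tolist())
E
```

```text
arm 0 [[276.99, 178.97], [277.0, 179.47], [277.07, 179.95]]
arm -10 [[273.5, 179.57], [273.55, 180.41], [273.7, 181.23]]
arm -20 [[269.98, 180.17], [270.08, 181.37], [270.31, 182.52]]
arm -30 [[266.45, 180.78], [266.59, 182.32], [266.92, 183.81]]
pad -59 [[255.08, 179.92], [255.27, 182.52], [255.77, 185.02]]
pad -48 [[259.01, 179.26], [259.14, 181.46], [259.53, 183.59]]
pad -37 [[262.92, 178.6], [262.99, 180.41], [263.27, 182.18]]
pad cols gray
257 rest [175, 111, 43, 52, 47, 38, 24, 72, 133, 141, 141, 106, 71] now [122, 121, 122, 121, 122, 125, 128, 82, 23, 71, 136, 111, 78]
258 rest [180, 116, 50, 49, 49, 47, 42, 64, 131, 142, 140, 144, 142] now [123, 122, 122, 122, 124, 127, 126, 80, 20, 64, 135, 110, 75]
259 rest [163, 87, 37, 49, 56, 52, 32, 66, 128, 144, 99, 123, 142] now [116, 119, 122, 123, 127, 131, 98, 41, 19, 133, 110, 129, 108]
260 rest [143, 82, 47, 41, 52, 44, 39, 80, 108, 139, 101, 121, 141] now [153, 137, 119, 122, 106, 111, 83, 31, 31, 105, 91, 127, 146]
261 rest [137, 102, 162, 153, 87, 34, 48, 85, 93, 111, 96, 125, 141] now [187, 147, 104, 148, 112, 77, 54, 15, 87,
[... 166 characters left out ...]
, 124, 122, 99, 88, -6, -14, -3, 48, 75, 76, 85] now [107, 125, 126, 99, 77, 79, -11, -16, -17, 31, 82, 85]
270 rest [68, 66, -10, 81, 51, 5, -14, 14, 71, 85, 86, 82] now [69, 67, -9, 73, 100, 38, 7, -15, 17, 68, 89, 85]
272 rest [55, 100, 124, 118, 17, -3, -20, 47, 87, 85, 85, 87] now [50, 99, 121, 114, 95, -8, -17, -20, 41, 92, 85, 84]
274 rest [100, 117, 121, 116, 2, -14, 4, 47, 91, 90, 75, 82] now [100, 120, 121, 107, 36, 3, -19, 6, 71, 88, 78, 79]
277 rest [129, 98, 99, 44, 3, -10, 69, 110, 109, 107, 100, 93] now [128, 96, 98, 79, 5, -9, 71, 114, 110, 103, 95, 92]
280 rest [87, 120, 130, 19, -14, -15, 13, 62, 98, 111, 108, 118] now [87, 121, 129, 7, -15, -14, 14, 64, 100, 110, 112, 116]
```

At TCP z 0.1063 the picture shifts at the pad and fork edges give about 0.10 rad, and the drop in TCP z gives the same. Another 0.5 mm should bring it to 0.11.

```bash
python3 -m creep '[[0,0,0,0,0,0.0003,0],[0,0,0,0,0,0.0005,0],[0,0,0,0,0,0.0005,0],[0,0,0,0,0,0.0005,0],[0,0,0,0,0,0.0005,0],[0,0,0,0,0,0.0005,0]]'
python3 - <<'E'
from h import *
for n in('side','top'): cv2.imwrite(f'pics/{n}9.png',ctrl.snapshot(n))
F=[]
for i in range(6):
    B=ctrl.snapshot('side');o=ctrl.get_obs();F.append(o['force'])
print(np.mean(F,0).round(2)); st()
g=B.astype(float).mean(2)
for c in(257,258,259): print(c,g[178:184,c].round().astype(int).tolist())
sb=B[...,2].astype(float)-B[...,0]
for c in(268,270,272,274): print(c,sb[174:186,c].astype(int).tolist())
E
```

```text
clock: 16.72
tool_pos: [0.4176, 0.2909, 0.1058]
orientation: [-180.0, -0.0, -169.6]
force: [-4.1, -0.1, 7.0]
opening: 0.0005
[-4.39 -0.35  6.97]
t 17.1167 pos [0.4176 0.2909 0.1058] rpy [-1.7999e+02 -2.0000e-02 -1.6958e+02] F [-3.9 -1.   7.4] M [-0.08  1.57 -0.03] open 0.0005 q [  57.   17.  -33.   -0.  -40. -137.]
257 [123, 86, 27, 39, 134, 112]
258 [127, 83, 23, 74, 140, 114]
259 [111, 55, 18, 66, 76, 130]
268 [110, 120, 125, 101, 75, 75, 10, -6, -18, 36, 85, 86]
270 [72, 70, -13, 71, 101, 41, 5, -14, 15, 72, 90, 87]
272 [48, 104, 120, 110, 96, -15, -17, -19, 45, 92, 91, 80]
274 [102, 120, 123, 103, 33, 2, -18, 6, 71, 87, 84, 79]
```

View pics/side9.png

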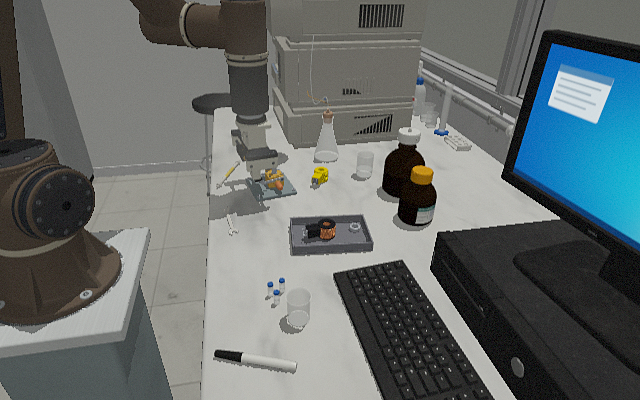

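View pics/top9.png

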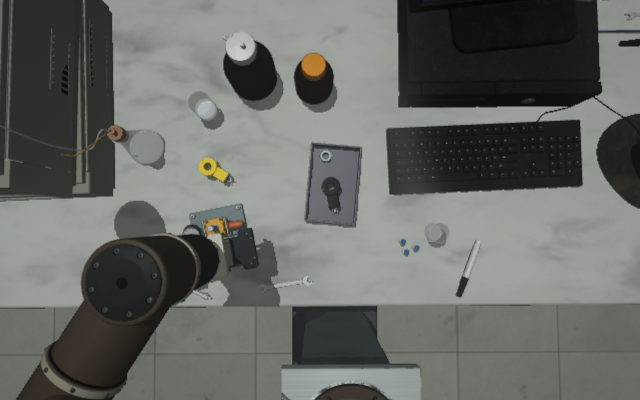

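The coil stands in the tray at (333,190) in the top view. The nut, beaker, vials and yellow look-alike have not moved. The lever reads 7.0 N at a steady pose, so I'm handing in.

```bash
python3 -c "
from plant import ctrl
print(ctrl.close_job())"
```

```text
the job is handed in; nothing more can be done
None
```

I lifted the coil straight up off the stem and set it down standing upright in the tray. I then pressed the lever pad half way with closed fingertips and handed the job in at about 17 s, still holding it there. I gripped the coil by its upper rim because the gauge left no room for the fingers lower down.

**Coil:** it touched the tray floor at the expected height and was released only after contact. The last pictures show it upright, with the nut, beaker, vials and yellow look-alike where they stood.

**Lever:** it is about half way and well short of its stop.
- **Tip drop:** 6.2 mm below first contact, which works out to about 0.11 rad.
- **Picture shift:** the pad's edge gives about 0.105 rad at the end; edges on the fork, measured 0.5 mm higher, scattered from 0.09 to 0.12.
- **Force:** 7.0 N straight down. That is slightly under the roughly 7.7 N I expected, because the fingertip bears nearer the pivot than the pad's middle. There was also about 4 N of sideways friction. Taken alone, the force would suggest less than half way, about 0.075 rad.

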